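Show a cleaned board to the microscope

TASK

The ultrasonic cleaner has finished and is drained: lift its loose lid off by the knob and lay it flat, knob up, on a clear spot of the bench. Then take the circuit board with the heat sink out of the basket, gripping it by the heat sink, and hold it up to the digital microscope: component side up, connector facing squarely into the lens along the tilted line of sight and not rolled to either side, the centre of the connector's face on the lens axis 75 mm from the front of the lens. Finish while still holding the board there in the air, keeping it still, and leave the microscope, the other board and everything else on the bench as they are.

Things in the scene. Friction and masses are not known exactly. Their poses are not given: they have to be found in the camera images.
- cleaner: fixed ultrasonic cleaner, steel, 165 (own x) x 265 (y) mm, 285 over side grips, dials facing own -x, drain cock 20 mm out behind; origin at the centre of its underside. Rim 180 mm up; open tank inside 137 (x) x 240 (y) mm, drained, covered by the lid. A wire basket hangs in it, inside 121 x 224 mm, floor 124 mm up (56 below the rim), sides to 166 mm
- lid: loose steel lid with knob, about 0.3 kg: plate 157 (own x) x 258 (y) x 3 mm over a skirt 129 x 232 x 6 mm that sits in the tank mouth while the plate rests on the rim. Origin at the centre of the skirt's underside (bench height when laid on the bench knob up), z up through the knob; plate top 9 mm above the origin
- knob: the lid's round black knob, part of the lid, on the lid's centre: origin at its foot, on the plate top (9 mm above the lid's origin); neck 18 mm in diameter and 14 tall, then a head 30 mm in diameter from 14 to 34 mm above the foot
- board: green circuit board with heat sink and metal-faced connector, 0.1 kg, component side up in the basket: 76 (own x) x 56 (y) mm on corner spacers; origin at the centre between their feet; board 6 to 8 mm above it. +x points out of the connector (31 mm wide, x = 22 to 46, 8 to 20.5 up), z up. Capacitors to 19 mm up at (x, y) = (-31, -17), (-31, 15), (17, 22); beside the heat sink nothing over 3 mm
- heatsink: the board's finned aluminium heat sink, fixed to the board: 40 (along the board's x) x 28 (board's y) x 36 mm tall; origin at the centre of its foot, on the board's top at x = -10, y = 0, z = 8 mm in the board's frame, axes as the board's; its two long sides, facing the board's +y and -y, are plain outer fins to grip
- connector_face (a point): centre of the connector's front face, at x = 46, y = 0, z = 14.25 mm in the board's frame; axes as the board's
- relay_board: the other green circuit board in the basket, without a heat sink: 64 (own x) x 46 (y) mm, two black relays and green terminals, 24 mm tall; origin at the centre between its spacer feet. It stays in the basket
- scope: stand of the digital microscope, fixed: base plate 160 (own x) x 120 (y) x 14 mm centred 245 mm along own +x from the origin, round column 16 mm thick and 364 tall at x = 270 mm, clamp at 300 mm height. Origin on the bench, roughly below the focus
- lens_front (a point): centre of the front face (white lamp ring round the lens) of the microscope: a black and grey cylinder, 41 mm in diameter at the ring, 142 long, in a stiff tilting clamp 115 mm behind this point at 300 mm height, looking down towards the robot's side. Own +x points back up its optical axis, away from the thing viewed; own y is level; own z up across the view
- focus (a point): the point in the air that is in focus: on the optical axis, 75 mm out from the front face; axes as lens_front. A board held right has its own axes parallel to these and its connector_face here
- solvent_bottle: bystander: white plastic solvent bottle with a cap, 54 mm in diameter, 150 tall; origin at the centre of its foot
- spool: bystander: spool of solder wire standing on its flange, 64 mm in diameter, 40 tall; origin at the centre of its underside
- multimeter: bystander: handheld multimeter lying on its back, 190 (own x) x 90 (y) x 42 mm, dial 53 tall; origin at the centre of its underside
- screwdriver: bystander: screwdriver lying along its own x, 200 mm long, handle 26 mm thick at the -x end; origin on the bench under its middle
- brush: bystander: cleaning brush lying along its own x, 160 mm long, 42 wide, 20 high; origin on the bench under its middle
- parts_tray: bystander: open divided parts tray, 110 (own x) x 160 (y) x 35 mm; origin at the centre of its underside
- tweezers: bystander: steel tweezers lying along their own x, 121 mm long, 15 wide, 6 high; origin on the bench under their middle

How it is judged:
By the outcome, as a careful person would: the job done as asked, in the order asked, and still so for the second after the job is handed in, while the arm keeps its last pose, push and grip.
It also fails if it takes over 67 s, if anything falls off the work surface, if the arm or the gripper's body presses on something with over 40 N, if the wrist force passes 120 N, or if a joint passes its speed limit or range.

ROBOT

A 6-joint arm with a two-finger parallel gripper is mounted at the origin on the work surface. World frame = base frame: x ahead of the robot, y to its left, z up, the work surface at z = 0. Lengths are in mm, angles in rad, forces in N, time in s.
With the tool pointing down it reaches from about 250 to 775 mm from the base axis. Payload 4 kg.
Tool frame: the origin (TCP) lies between the finger pads; the fingertips stand ahead of it and the grasp point (between the pads) lies 11 mm behind it (ctrl.tip_extent is the z of the fingertips in the tool frame, in mm); z points along the fingers, y is the line along which they close (so a half turn about z gives the same grasp; the last joint's range is limited). The gripper opens to 94 mm and grips with 3 to 60 N. Pads are 16 mm wide; open, the fingers measure 119 mm over their backs; the gripper's body (75 mm by 177 mm) begins 78 mm behind the grasp point.
Start: joints at [-0.103, 0.087, 1.371, -0, 1.684, -0.103], TCP at [550.02, -0.007, 185.406] pointing down, gripper open.
Joint ranges: [-3.1, 3.1], [-0.76, 2.03], [0.27, 2.55], [-1.08, 4.22], [0.17, 2.65], [-2.57, 2.57]. Speed limits (rad/s): [2.79, 2.79, 3.14, 3.14, 3.14, 3.14].

INTERFACE

Orientations are given as a rotation vector (axis times angle).
In Python, from bench import ctrl gives the robot as it stands. Calls block until the motion is done:
- ctrl.move_ptp(position, orientation): joint-space move of the TCP to a pose.
- ctrl.line_to(position, orientation=None, speed=150): straight line of the TCP; orientation=None keeps the orientation; speed is the mean speed in mm/s.
- ctrl.set_joints(angles): joint-space move.
- ctrl.gripper_to(opening, effort=None): finger opening in mm; effort is the grip in N (None keeps the last); returns when the fingers have stopped.
- ctrl.wait(seconds).
- ctrl.ik(position, orientation): joint angles nearest the present ones, or None.
- ctrl.read_camera(name): name is "scene" or "side" or "wrist"; returns the picture (480x640x3 uint8, red, green, blue); there is no depth.
- ctrl.camera_model(name): a dict with "fov_y" (degrees; the focal length in pixels is half the picture's height over the tangent of half this angle, whatever the lens; pixels are square), "cx", "cy" (the principal point, pixels), "view" (4x4, takes a point from world to camera coordinates). Camera axes: x right, y up, looking along -z (the intrinsics and any distortion apply to the point x, -y, -z); pixel columns grow to the right and rows downward; lengths in mm; the calibration is good to about 2 mm. The wrist camera is an equidistant fisheye: a pixel r from the principal point sees the ray r / f radians off the axis. A picture is of the moment at which its call begins: read the wrist's pose just before it. camera_model takes no time and is no camera call; for the wrist camera it gives the pose at the moment of the call.
A pose or a line that the arm cannot do raises ctrl.Unreachable and nothing moves.
- ctrl.close_job(): hands the job in; it is judged then, once.
Readings, each from a call of its own:
- ctrl.get_clock(): time.
- ctrl.get_joint_pos(): joint angles.
- ctrl.get_joint_velocities(): joint speeds.
- ctrl.get_joint_efforts(): joint torques, N m.
- ctrl.get_position(): TCP position.
- ctrl.get_eef_rot(): TCP orientation.
- ctrl.get_contact_force(): force on the tool from outside, world axes, zero at the start.
- ctrl.get_moment(): the same for the moment, N m.
- ctrl.get_finger_gap(): finger opening in mm.
- ctrl.get_grasp_force(): force on a finger pad.
Only numpy, scipy, OpenCV 4.12 (cv2) and the standard library are available. Lean on these libraries where they do the work, as an engineer would, in place of code of your own. Each camera call takes 0.05 s, during which the arm holds its last target. There are 200 camera calls.

## Working session

There is one attempt and no reset: what is moved stays moved. The work goes in short steps, each a Python script; the robot and the scene stay as the last script left them, time stands still between calls to the robot, and variables do not carry over. Pictures are saved under pics/ and viewed, at most 10 in all, crops included, and the job is handed in when it is done.

```bash
ls; mkdir -p pics; cat > h.py <<'E'
import numpy as np, cv2
from bench import ctrl
from scipy.spatial.transform import Rotation as R
def snap(n,f):
    m=ctrl.camera_model(n); im=ctrl.read_camera(n); cv2.imwrite(f'pics/{f}.png',im[:,:,::-1]); np.save(f'pics/{f}.npy',np.array(m['view'])); return im,m
def ray(m,u,v,fish=False):
    f=240/np.tan(np.radians(m['fov_y'])/2); x=(u-m['cx'])/f; y=(v-m['cy'])/f
    if fish:
        t=np.hypot(x,y); s=np.sin(t)/max(t,1e-9); d=np.array([x*s,-y*s,-np.cos(t)])
    else: d=np.array([x,-y,-1.])
    V=np.array(m['view']); Rm=V[:3,:3]; return -Rm.T@V[:3,3], Rm.T@(d/np.linalg.norm(d))
def atz(m,u,v,z,fish=False):
    o,d=ray(m,u,v,fish); return o+d*(z-o[2])/d[2]
def proj(m,P,fish=False):
    f=240/np.tan(np.radians(m['fov_y'])/2); V=np.array(m['view']); p=V[:3,:3]@np.array(P)+V[:3,3]
    x,y,z=p[0],-p[1],-p[2]
    if fish:
        r=np.hypot(x,y); t=np.arctan2(r,z); k=t/max(r,1e-9); return np.array([m['cx']+f*x*k,m['cy']+f*y*k])
    return np.array([m['cx']+f*x/z,m['cy']+f*y/z])
E
python3 - <<'E'
from h import *
for n in("scene","side","wrist"):
    im,m=snap(n,n+'0'); print(n,m, ray(m,320,240))
print(ctrl.tip_extent)
E
```

```text
pics
scene {'fov_y': 49.037547027792876, 'cx': 315.80955820792957, 'cy': 238.5688608939072, 'view': array([[-6.66048030e-01,  7.45894890e-01, -4.56453863e-03,
         3.64841317e+02],
       [-4.54352178e-01, -4.00846147e-01,  7.95541618e-01,
         1.16635483e+02],
       [ 5.91560750e-01,  5.31942835e-01,  6.05881754e-01,
        -1.84173227e+03],
       [ 0.00000000e+00,  0.00000000e+00,  0.00000000e+00,
         1.00000000e+00]])} (array([1385.49194825,  754.31589466, 1024.74892938]), array([-0.59560826, -0.52489371, -0.60806036]))
side {'fov_y': 42.327432419106266, 'cx': 318.49601032029983, 'cy': 233.74944168237695, 'view': array([[ 8.11862767e-01, -5.83847792e-01,  7.76499124e-04,
        -4.61475106e+02],
       [ 3.93871981e-01,  5.48674885e-01,  7.37442020e-01,
        -3.58877431e+02],
       [-4.30979941e-01, -5.98395878e-01,  6.75409997e-01,
        -1.85248260e+03],
       [ 0.00000000e+00,  0.00000000e+00,  0.00000000e+00,
         1.00000000e+00]])} (array([ -282.37661754, -1181.04213797,  1516.19489671]), array([ 0.42895519,  0.59141541, -0.6828069 ]))
wrist {'fov_y': 65.70646984690485, 'cx': 317.6492259199049, 'cy': 238.01223547460773, 'view': array([[ 9.99997493e-01, -9.78957327e-05, -2.23688999e-03,
        -5.49575011e+02],
       [-5.03459344e-04,  9.63629032e-01, -2.67243027e-01,
         2.88259215e+01],
       [ 2.18169409e-03,  2.67243483e-01,  9.63626567e-01,
        -3.90614025e+02],
       [ 0.00000000e+00,  0.00000000e+00,  0.00000000e+00,
         1.00000000e+00]])} (array([550.44034666,  76.55775674, 382.88023972]), array([ 0.00414611, -0.27238874, -0.96217835]))
8.0
```

View pics/scene0.png

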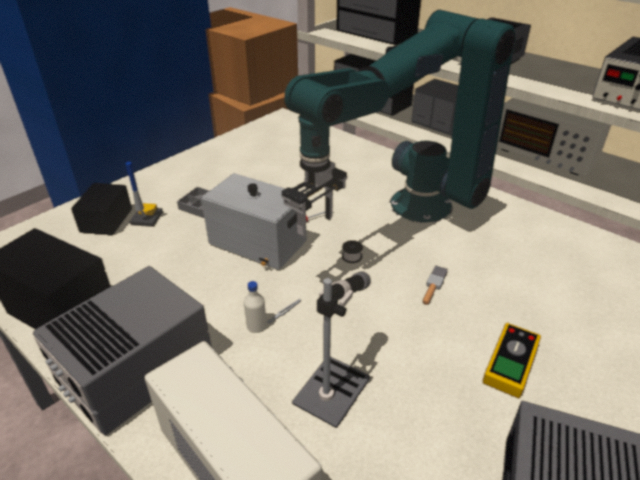

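View pics/side0.png

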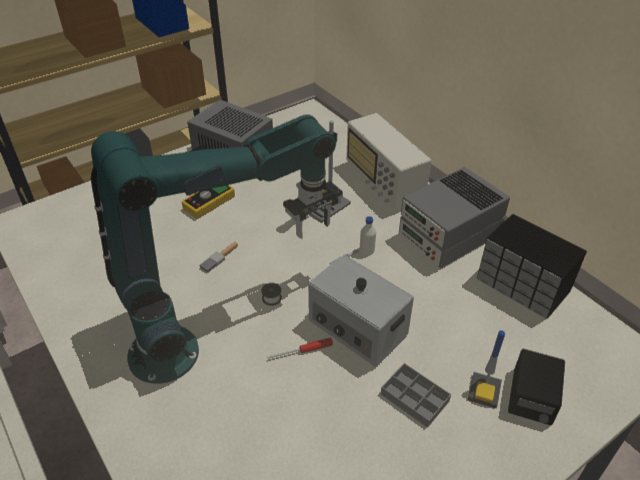

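The scene view shows the knob at about (252,189), the spool at (352,252), the column foot at (326,393) and the lamp ring near (363,281). The side view shows the knob at about (361,284), the spool at (271,293) and the tray at (415,393), with the scope hidden behind the gripper.

```bash
python3 - <<'E'
from h import *
s=ctrl.camera_model('scene'); d=ctrl.camera_model('side')
def tri(a,b):
    o1,d1=ray(s,*a); o2,d2=ray(d,*b)
    t=np.linalg.lstsq(np.c_[d1,-d2],o2-o1,rcond=None)[0]; p,q=o1+d1*t[0],o2+d2*t[1]; return ((p+q)/2).round(1),np.linalg.norm(p-q).round(1)
print('knobtop',tri((252,187),(361,282)))
for n,uv,z in [('spool',(352,262),0),('brush',(436,284),5),('meter',(514,358),20),('colfoot',(326,393),14),('base L',(293,400),14),('base T',(334,358),14),('base R',(370,379),14),('base B',(336,422),14),('bottle',(255,327),0),('boxL',(147,378),0),('rimL',(205,203),180),('rimT',(235,177),180),('rimR',(308,208),180),('rimB',(277,236),180)]:
    print(n,atz(s,*uv,z).round())
for n,uv,z in [('rimL',(309,285),180),('rimT',(344,258),180),('rimR',(413,297),180),('rimB',(379,331),180),('spool',(271,302),0),('drvtip',(268,358),0),('drvend',(332,342),13),('trayL',(381,392),0),('trayT',(404,365),35),('bottle',(367,251),0),('brushtip',(205,267),0),('brushend',(236,245),0)]:
    print('side',n,atz(d,*uv,z).round())
im=cv2.imread('pics/scene0.png'); c=cv2.resize(im[250:430,270:430],None,fx=3,fy=3,interpolation=2); cv2.imwrite('pics/c1.png',c)
E
```

```text
knobtop (array([ 529.6, -264.2,  212.5]), np.float64(1.8))
spool [400.  15.   0.]
brush [322. 261.   5.]
meter [443. 550.  20.]
colfoot [818. 273.  14.]
base L [882. 229.  14.]
base T [728. 221.  14.]
base R [720. 324.  14.]
base B [861. 338.  14.]
bottle [778.  -9.   0.]
boxL [1062.  -82.    0.]
rimL [ 647. -343.  180.]
rimT [ 491. -390.  180.]
rimR [ 468. -101.  180.]
rimB [621. -73. 180.]
side rimL [ 418. -161.  180.]
side rimT [ 570. -132.  180.]
side rimR [ 634. -374.  180.]
side rimB [ 475. -412.  180.]
side spool [370. -13.   0.]
side drvtip [ 244. -194.    0.]
side drvend [ 428. -265.   13.]
side trayL [ 441. -480.    0.]
side trayT [ 536. -465.   35.]
side bottle [771. -10.   0.]
side brushtip [271. 252.   0.]
side brushend [413. 285.   0.]
```

View pics/c1.png

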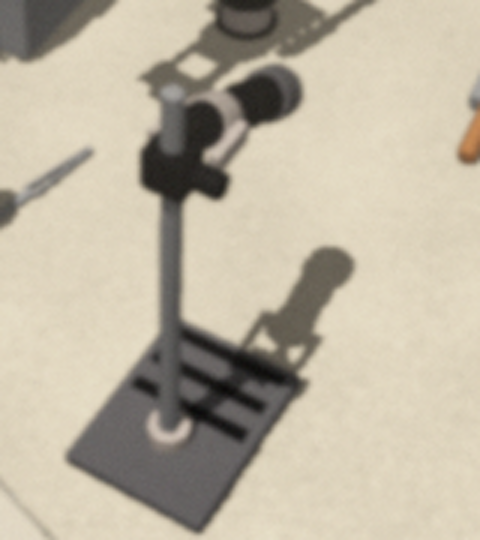

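The crop shows the column foot at crop (170,425), the clamp at (175,165), and the tube pointing toward robot +y with its ring at about crop (280,93). That puts the ring at about pixel (363,281) in the full picture. Next I'll look at the knob from above.

```bash
python3 - <<'E'
from h import *
r=np.array(ctrl.get_eef_rot()); print(R.from_rotvec(r).as_matrix().round(2))
snap('wrist','w0')
ctrl.move_ptp([527,-266,330],r)
i1,_=snap('wrist','w1'); i2,_=snap('side','side1')
cv2.imwrite('pics/c2.png',np.hstack([cv2.resize(i1,(426,320))[:,:,::-1],cv2.resize(i2[60:260,220:450],(368,320))[:,:,::-1]]))
print(ctrl.get_position(),ctrl.get_clock(),ctrl.camera_model('wrist')['view'])
E
```

```text
[[ 0.  1. -0.]
 [ 1. -0.  0.]
 [ 0. -0. -1.]]
[ 527.26944261 -264.47560454  329.0146753 ] 1.4583 [[ 9.99992259e-01  2.07318679e-03 -3.34430264e-03 -5.26128293e+02]
 [-2.88815097e-03  9.63963035e-01 -2.66020536e-01  3.23326579e+02]
 [ 2.67227386e-03  2.66028136e-01  9.63961560e-01 -4.59991612e+02]
 [ 0.00000000e+00  0.00000000e+00  0.00000000e+00  1.00000000e+00]]
```

View pics/c2.png

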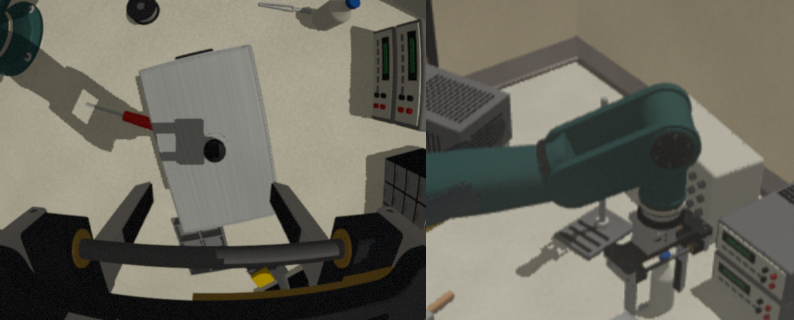

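The wrist view shows the knob at about (321,225) in full pixels and the lid corners at scaled (140,72), (248,46) and (275,210). The side view has the arm in front of the lens again.

```bash
python3 - <<'E'
from h import *
im=cv2.imread('pics/w1.png'); m=ctrl.camera_model('wrist'); m['view']=np.load('pics/w1.npy')
g=cv2.cvtColor(im,6); 
n,l,st,c=cv2.connectedComponentsWithStats((g[180:270,280:370]<50).astype(np.uint8))
for i in range(1,n):
    if st[i,4]>100: u,v=c[i]+[280,180]; print(st[i],u,v,atz(m,u,v,217,1).round(1),atz(m,u,v,207,1).round(1))
k=1.502
P=[atz(m,a*k,b*k,183,1)[:2] for a,b in [(140,72),(248,46),(275,210),(183,233)]]
print(np.round(P),np.mean(P,0)); 
for a,b in [(0,1),(3,2),(3,0),(2,1)]:
    e=P[b]-P[a]; print(np.linalg.norm(e),np.degrees(np.arctan2(e[1],e[0])))
print(ctrl.get_position())
for n,z in (('tweez',0),):
    for a,b in [(260,5),(310,10)]: print(atz(m,a*k,b*k,z,1).round())
E
```

```text
[ 26  28  33  35 896] 321.4419642857143 225.35602678571428 [ 530.6 -263.1  217. ] [ 530.7 -265.5  207. ]
[[ 426. -158.]
 [ 577. -123.]
 [ 629. -369.]
 [ 481. -411.]] [ 528.30283706 -265.01938603]
154.96474106408067 12.967281511545337
153.7299816186957 15.791867238009365
258.8034598311105 102.1131021538093
251.25461750351812 101.76321912864731
[ 527.26944261 -264.47560454  329.0146753 ]
[631.   9.   0.]
[747.  11.   0.]
```

```bash
cat >> h.py <<'E'
def go(p,rv=None,speed=150,it=1):
    p=np.array(p,float); ctrl.line_to(p,rv,speed)
    for _ in range(it):
        ctrl.wait(.15); e=p-np.array(ctrl.get_position()); ctrl.line_to(p+e,rv,30) if np.linalg.norm(e)>.3 else None
    return np.array(ctrl.get_position())
E
python3 - <<'E'
from h import *
s=ctrl.camera_model('scene')
for z in(200,240): print('lens',atz(s,363,281,z).round())
print('clamp',atz(s,338,297,300).round(), 'coltop',atz(s,327,282,364).round())
r=np.array(ctrl.get_eef_rot())
ctrl.gripper_to(70,30)
print(go([530.6,-264.5,250]))
print(go([530.6,-264.5,196],speed=80),ctrl.get_contact_force())
print(ctrl.gripper_to(20,35),ctrl.get_finger_gap(),ctrl.get_contact_force())
ctrl.line_to([530.6,-264.5,330],None,100)
print(ctrl.get_position(),ctrl.get_finger_gap(),ctrl.get_contact_force(),ctrl.get_clock())
i2,_=snap('side','side2');i,_=snap('scene','scene2');
cv2.imwrite('pics/c3.png',np.hstack([cv2.resize(i[150:350,180:420],(380,317))[:,:,::-1],cv2.resize(i2[120:320,220:460],(380,317))[:,:,::-1]]))
E
```

```text
lens [629. 222. 200.]
lens [666. 248. 240.]
clamp [791. 278. 300.] coltop [826. 279. 364.]
[ 530.0043086  -264.07438828  248.33060136]
[ 530.25115577 -264.26058196  195.24988765] [-0.42502653  0.15799457 -0.11800794]
False 26.898670837480893 [ 0.64114586 -0.53807609 -0.87853149]
[ 530.4121922  -264.3898065   329.03594232] 27.548474405404516 [ 0.49537237 -0.33721892 -2.8900693 ] 6.5917
```

View pics/c3.png

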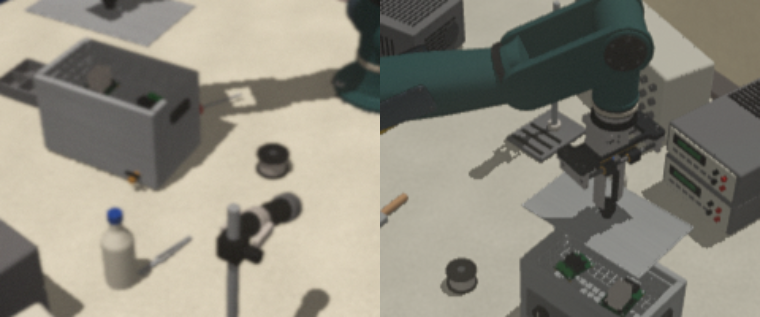

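Scene view: lid up and level, basket visible. Side view: the heat-sink board is at the near right of the basket (crop ~(622,292)) and the relay board at (573,264).

```bash
python3 - <<'E'
from h import *
r0=R.from_rotvec(ctrl.get_eef_rot()); r=(R.from_euler('z',-12.5,degrees=True)*r0).as_rotvec()
print(go([520,130,330],r,200,0))
print(go([520,130,60],None,150,0),ctrl.get_contact_force())
print(go([520,130,27],None,60),ctrl.get_contact_force())
z=26
while z>19.5:
    ctrl.line_to([520,130,z],None,20); f=ctrl.get_contact_force()
    if f[2]>0.5: break
    z-=1
print(z,ctrl.get_position(),f)
ctrl.gripper_to(70); print(ctrl.get_contact_force(),ctrl.get_clock())
go([520,130,250],None,200,0)
i,_=snap('wrist','w3')
cv2.imwrite('pics/c4.png',i[:,:,::-1]); print(ctrl.get_clock())
E
```

```text
[520.06705455 129.3431243  330.03625272]
[520.73243491 130.12455369  61.02001168] [-0.30047197 -0.10940473 -3.2746944 ]
[519.56249291 129.92856836  26.57188445] [ 0.58968406 -0.29435244 -3.08334512]
20 [520.16548202 130.04470241  20.96032109] [-2.07228177 -0.83006166  4.44569493]
[-0.01208756 -0.24259768 -0.06630143] 14.425
15.775
```

View pics/c4.png

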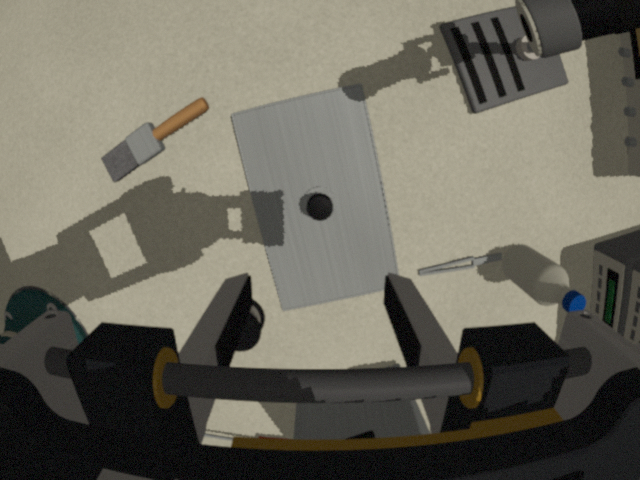

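The lid lies flat, knob at (319,207), clear of brush, tweezers and spool. The scope base is rotated about 6° more than the lid, with the lens ring near (545,25). Next, several views of the lens plus one of the basket.

```bash
cat >> h.py <<'E'
def tilt(t,yaw=0):  # tool z = forward-down, camera behind (tool x toward robot)
    t=np.radians(t); z=np.array([np.sin(t),0,-np.cos(t)]); x=-np.array([np.cos(t),0,np.sin(t)]); 
    return R.from_euler('z',yaw,degrees=True)*R.from_matrix(np.c_[x,np.cross(z,x),z])
E
python3 - <<'E'
from h import *
G=np.array([658,252,238]); out=[]
print(ctrl.get_joint_pos())
for k,(p,t,y) in enumerate([([530,130,330],40,30),([540,250,330],45,0),([510,360,330],40,-20)]):
    try: 
        q=ctrl.ik(p,tilt(t,y).as_rotvec()); print(np.round(q,2) if q is not None else None)
        if q is None: continue
        ctrl.move_ptp(p,tilt(t,y).as_rotvec())
    except ctrl.Unreachable as e: print(k,e); continue
    ctrl.wait(.3); im,m=snap('wrist',f'L{k}'); u,v=proj(m,G,1).astype(int); print(k,u,v,np.array(ray(m,u,v,1)[0]).round())
    a,b=max(0,min(540,u-50)),max(0,min(380,v-50)); print('crop',a,b)
    out.append(cv2.resize(im[b:b+100,a:a+100],(266,266),interpolation=2))
    snap('side',f'sideL{k}'); 
r0=R.from_matrix([[0,1,0],[1,0,0],[0,0,-1.]]).as_rotvec()
ctrl.move_ptp([400,100,330],r0)
ctrl.move_ptp([525,-266,290],r0); ctrl.wait(.2)
im,m=snap('wrist','B0'); u,v=proj(m,[525,-266,150],1).astype(int); print('B',u,v)
b=cv2.resize(im[max(v-100,0):v+100,u-140:u+140],(462,330),interpolation=2); print(u-140,max(v-100,0))
M=np.zeros((600,800,3),np.uint8)
for i,o in enumerate(out): M[:266,i*267:i*267+266]=o
M[268:598,:462]=b; cv2.imwrite('pics/c5.png',M[:,:,::-1]); print(ctrl.get_clock())
E
```

```text
[0.13779266 0.05528225 1.28125557 0.0020894  1.81071147 0.35641633]
[-0.14 -0.43  1.7   0.42  1.32 -2.23]
0 356 277 [368.  35. 432.]
crop 306 227
[ 0.58 -0.32  1.66 -0.44  1.14 -0.94]
1 322 237 [345. 248. 415.]
crop 272 187
[ 0.89  0.03  1.32 -0.65  1.54 -0.4 ]
2 274 278 [334. 421. 433.]
crop 224 228
B 316 220
176 120
23.7333
```

View pics/c5.png

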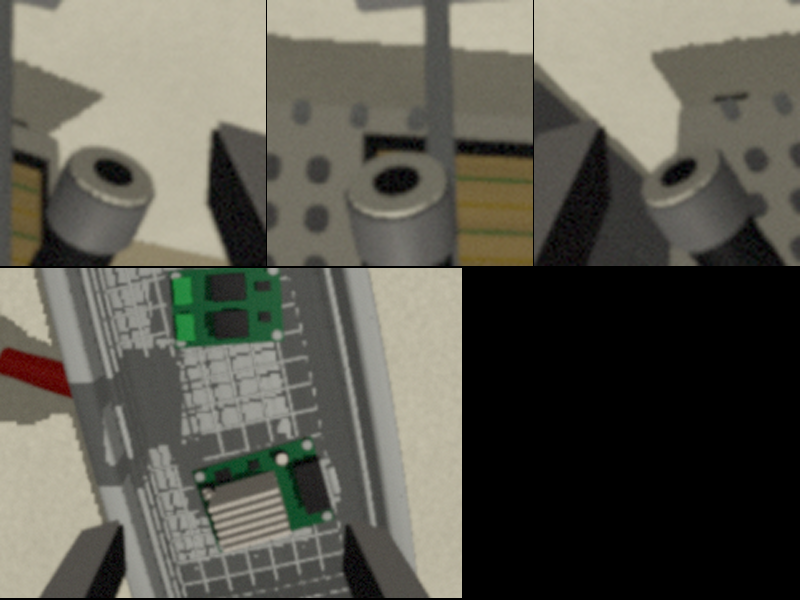

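The top row shows the lens ring face from three sides, with ring centres near crop (112,175), (130,183) and (148,175). In the basket view the heat-sink board has corners at about montage (195,470), (308,440), (330,520) and (218,552), with the connector to the right. That gives a yaw of about +15°.

```bash
cat > lens.py <<'E'
from h import *
from scipy.optimize import least_squares
ms=[]
for k in range(3):
    m=ctrl.camera_model('wrist'); m['view']=np.load(f'pics/L{k}.npy'); ms.append(m)
px=[(306+112/2.66,227+175/2.66),(272+130/2.66,187+183/2.66),(224+148/2.66,228+175/2.66)]
f=lambda P: np.concatenate([proj(m,P,1)-p for m,p in zip(ms,px)])
s=least_squares(f,[660,252,238]); print('lens',s.x.round(1),s.fun.round(2))
E
python3 lens.py; python3 - <<'E'
from h import *
m=ctrl.camera_model('wrist'); m['view']=np.load('pics/B0.npy')
g=lambda a,b,z: atz(m,176+a/1.65,120+(b-268)/1.65,z,1)[:2]
P=np.array([g(*q,132) for q in [(195,470),(308,440),(330,520),(218,552)]]); print(P.round(1),P.mean(0))
for a,b in [(0,1),(3,2),(3,0),(2,1)]:
    e=P[b]-P[a]; print(np.linalg.norm(e).round(1),np.degrees(np.arctan2(e[1],e[0])).round(1))
# overlays: wireframe projection on zoomed pics for the board
im=cv2.imread('pics/B0.png')
for k in range(3):
    i=cv2.imread(f'pics/L{k}.png'); 
print(ctrl.get_position())
E
```

```text
lens [674.8 251.1 249.1] [-0.14 -0.05  0.24  0.28 -0.21 -0.28]
[[ 502.5 -292.2]
 [ 570.7 -273.3]
 [ 586.6 -324.8]
 [ 516.1 -346.4]] [ 543.98648881 -309.1719977 ]
70.8 15.5
73.7 17.1
55.9 104.1
53.9 107.1
[ 525.25939186 -265.03362244  290.69142464]
```

```bash
cat > fit.py <<'E'
from h import *
from scipy.optimize import minimize
V=[]
for n in ['L0','L1','L2','w3']:
    m=ctrl.camera_model('wrist'); m['view']=np.load(f'pics/{n}.npy'); im=cv2.imread(f'pics/{n}.png'); g=cv2.GaussianBlur(im,(0,0),1.2).astype(np.float32).mean(2)
    V.append((m,cv2.Sobel(g,5,1,0,scale=1/8),cv2.Sobel(g,5,0,1,scale=1/8),im,n))
def axes(az,el):
    a=np.array([np.cos(el)*np.cos(az),np.cos(el)*np.sin(az),np.sin(el)]); u=np.array([-np.sin(az),np.cos(az),0]); return a,u,np.cross(a,u)
def curves(m,p):
    c=np.array(p[:3]); a,u,v=axes(p[3],p[4]); ph=np.linspace(0,2*np.pi,181)
    n=np.cos(ph)[:,None]*u+np.sin(ph)[:,None]*v; o=ray(m,320,240,1)[0]
    C=[c+20.5*n[:-1]]
    d=((c+20.5*n-o)*n).sum(1); 
    for i in np.where(d[:-1]*d[1:]<0)[0]: C.append(c+20.5*n[i]+np.linspace(2,20,30)[:,None]*a)
    return [np.array([proj(m,q,1) for q in cc]) for cc in C]
def score(p,sep=False):
    S=[]
    for m,gx,gy,im,n in V:
        for k,c in enumerate(curves(m,p)):
            t=np.gradient(c,axis=0) if k else (np.roll(c,-1,0)-np.roll(c,1,0)); t/=np.linalg.norm(t,axis=1)[:,None]+1e-9
            x,y=c.T.astype(np.float32); ok=(x>1)&(x<638)&(y>1)&(y<478)
            if ok.sum()<5: continue
            G=[cv2.remap(q,x[None],y[None],1)[0] for q in(gx,gy)]
            S.append(np.minimum(abs(G[0]*-t[:,1]+G[1]*t[:,0])[ok],12).mean()*(2 if k==0 else 1))
    return S if sep else -np.sum(S)
if __name__=='__main__':
    best=None
    for az in np.radians(range(-4,21,4)):
        for el in np.radians([20,26,32]):
            r=minimize(score,[674.8,251.1,249.1,az,el],method='Nelder-Mead',options=dict(initial_simplex=np.array([674.8,251.1,249.1,az,el])+np.vstack([np.zeros(5),np.diag([3,3,3,.05,.05])]),maxfev=250))
            if best is None or r.fun<best.fun: best=r
    p=best.x; print(p[:3].round(1),np.degrees(p[3:]).round(2),best.fun,np.round(score(p,1),1))
    print('el from 300mm', np.degrees(np.arcsin((300-p[2])/115)))
    for d in (-6,-3,3,6): print(d,[minimize(lambda q:score([*q,*(p[3:]+np.radians(d)*np.eye(2)[k])]),p[:3],method='Nelder-Mead',options=dict(maxfev=60)).fun.round(1) for k in (0,1)])
    np.save('lens.npy',p)
    T=[]
    for m,_,_,im,n in V:
        im=cv2.resize(im,None,fx=4,fy=4,interpolation=2)
        for c in curves(m,p): cv2.polylines(im,[(c*4+2).astype(np.int32)],False,(0,0,255),1)
        u,v=(proj(m,p[:3],1)*4).astype(int); a=max(0,min(2560-200,u-100)); b=max(0,min(1920-220,v-110)); T.append(im[b:b+220,a:a+200])
    M=np.zeros((600,800,3),np.uint8); M[:220]=np.hstack(T)
    # board overlay
    m=ctrl.camera_model('wrist'); m['view']=np.load('pics/B0.npy'); im=cv2.imread('pics/B0.png'); im=cv2.resize(im,None,fx=4,fy=4,interpolation=2)
    B=np.array([544,-309.2,124]); y=np.radians(15.8); Rz=R.from_euler('z',y).as_matrix()
    rect=lambda x0,x1,y0,y1,z:[(x0,y0,z),(x1,y0,z),(x1,y1,z),(x0,y1,z)]
    for q,col in((rect(-38,38,-28,28,8),(0,0,255)),(rect(-30,10,-14,14,44),(255,0,255)),(rect(22,46,-15.5,15.5,20.5),(0,255,255))):
        c=np.array([proj(m,B+Rz@np.array(w),1) for w in q]); cv2.polylines(im,[(c*4+2).astype(np.int32)],True,col,1)
    u,v=(proj(m,B,1)*4).astype(int); M[222:600,:560]=im[v-189:v+189,u-280:u+280]
    cv2.imwrite('pics/c6.png',M)
E
time python3 fit.py
```

```text
[674.2 250.7 249.2] [ 9.35 26.42] -131.9830192198653 [21.6 12.   8.7 13.1  6.4  5.7 15.   9.5 10.4 18.8 10.8]
el from 300mm 26.238538647938565
-6 [np.float64(-123.3), np.float64(-116.5)]
-3 [np.float64(-129.0), np.float64(-128.3)]
3 [np.float64(-128.1), np.float64(-129.4)]
6 [np.float64(-120.1), np.float64(-128.2)]
real	0m38.268s
user	0m38.596s
sys	0m0.176s
```

View pics/c6.png

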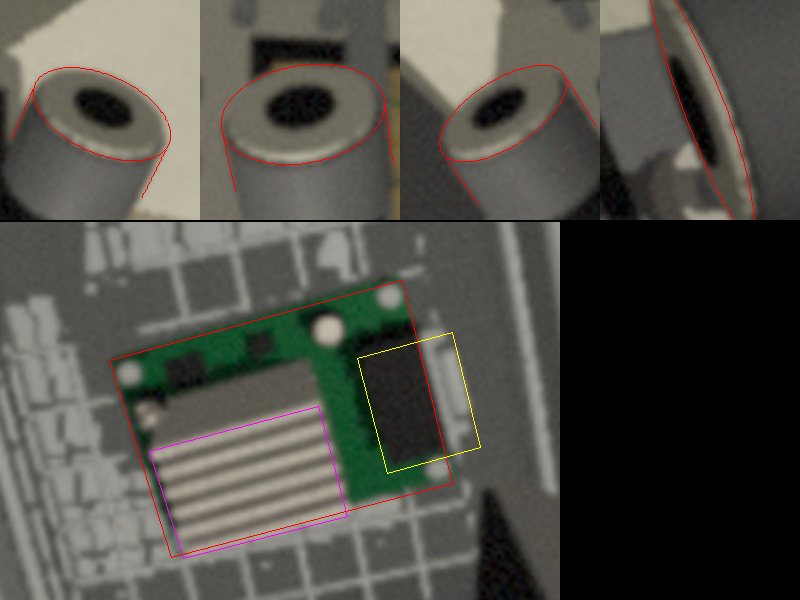

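The lens model overlays the ring in all four views: front at (674,251,249), azimuth 9.3°, elevation 26.4°, matching the 26.2° implied by the clamp height. The board overlay fits within about 1 mm, with the connector edge about 8 zoomed px to the left. Next, the grasp.

```bash
cat > plan.py <<'E'
from h import *
from fit import axes
p=np.load('lens.npy'); L=p[:3]; a,u,v=axes(p[3],np.radians(26.35)); F=L-75*a; BR=np.c_[a,u,v]
def tcp_goal(off,foc=F): # off: TCP in board frame
    return foc+BR@(np.array(off)-[46,0,14.25])
rv_goal=R.from_matrix(np.c_[-a,u,-v]).as_rotvec()
E
python3 - <<'E'
from plan import *
g=tcp_goal([-10,0,21]); print(F,g,np.round(tilt(26.35,np.degrees(p[3])).as_rotvec()-rv_goal,3))
rp=tilt(0,15.5).as_rotvec(); H=np.array([533.7,-312.1])
print(ctrl.ik([*H,145],rp), ctrl.ik(g,rv_goal))
ctrl.gripper_to(56,30)
ctrl.move_ptp([*H,260],rp); print(go([*H,220]),np.round(ctrl.get_joint_pos(),2))
print(go([*H,160],None,80),ctrl.get_contact_force())
print(go([*H,145],None,40),ctrl.get_contact_force(),R.from_rotvec(ctrl.get_eef_rot()).as_matrix().round(3))
ctrl.gripper_to(10,30); print(ctrl.get_finger_gap(),ctrl.get_contact_force(),ctrl.get_position())
np.save('grasp.npy',ctrl.get_position())
ctrl.line_to([*H,165],None,40); print(ctrl.get_contact_force(),ctrl.get_finger_gap())
ctrl.line_to([*H,330],None,120); print(ctrl.get_position(),ctrl.get_contact_force(),ctrl.get_finger_gap(),ctrl.ik(g,rv_goal),ctrl.get_clock())
snap('wrist','H1'); snap('side','H1s'); snap('scene','H1c')
E
```

```text
[607.84920137 239.78665879 215.86843212] [555.37865645 231.14392886 197.06131549] [0. 0. 0.]
[-0.62083322  0.24962132  1.26394802  0.          1.62802332 -2.46215558] [ 0.3514658  -0.14753696  1.65218981 -0.08973839  1.18550039 -1.3679404 ]
[ 533.23450963 -311.8297121   218.74916683] [-0.62  0.24  1.14  0.    1.77 -2.46]
[ 533.31113633 -311.83300348  159.18771797] [-0.89425062  0.14871141 -0.72108623]
[ 533.62389713 -311.99392833  144.86977358] [0.11088156 0.07569387 0.8348318 ] [[-0.964 -0.267  0.   ]
 [-0.267  0.964 -0.   ]
 [-0.    -0.    -1.   ]]
27.20776043413926 [ 1.19524989  0.39733554 -0.52207635] [ 533.53756273 -311.88058572  144.70758589]
[-0.98879333  0.70186489 -1.17794846] 27.581170609832274
[ 533.51775985 -311.95229406  328.94741423] [-0.8803758   0.42668491 -0.79751635] 27.155681019186638 [ 0.3514658  -0.14753696  1.65218981 -0.08973839  1.18550039 -1.3679404 ] 31.5833
```

```bash
cat > ov.py <<'E'
from plan import *
def overlay(im,m,O,B,fish):
    im=cv2.resize(im[:,:,::-1],None,fx=4,fy=4,interpolation=2)
    rect=lambda x0,x1,y0,y1,z:[(x0,y0,z),(x1,y0,z),(x1,y1,z),(x0,y1,z)]
    for q,col in((rect(-38,38,-28,28,8),(0,0,255)),(rect(-30,10,-14,14,44),(255,0,255)),(rect(22,46,-15.5,15.5,20.5),(0,255,255)),([(46,-15.5,8),(46,15.5,8),(46,15.5,20.5),(46,-15.5,20.5)],(255,255,0))):
        c=np.array([proj(m,O+B@np.array(w),fish) for w in q]); cv2.polylines(im,[(c*4+2).astype(np.int32)],True,col,1)
    for s in (0,75): cv2.circle(im,tuple((proj(m,F+a*s,fish)*4+2).astype(int)),4,(0,140,255),1)
    cc=(proj(m,F+20*a,fish)*4).astype(int); return im,cc
def crop(im,c,w,h):
    x=max(0,min(im.shape[1]-w,c[0]-w//2)); y=max(0,min(im.shape[0]-h,c[1]-h//2)); return im[y:y+h,x:x+w]
def montage(name,off):
    Rt=R.from_rotvec(ctrl.get_eef_rot()).as_matrix(); B=Rt@np.diag([-1,1,-1]); O=np.array(ctrl.get_position())-B@np.array(off)
    M=np.zeros((600,800,3),np.uint8)
    for n,(x,y,w,h) in dict(wrist=(0,0,500,600),side=(500,0,300,298),scene=(500,300,300,298)).items():
        im,m=snap(n,name+n); o,c=overlay(im,m,O,B,n=='wrist'); M[y:y+h,x:x+w]=crop(o,c,w,h)
    cv2.imwrite(f'pics/{name}.png',M)
    cf=O+B@np.array([46,0,14.25]); print('face err (lens axes)',(BR.T@(cf-F)).round(2),'rot err deg',np.degrees((R.from_matrix(B)*R.from_matrix(BR).inv()).as_rotvec()).round(2))
E
python3 - <<'E'
from ov import *
off=[-10,0,np.load('grasp.npy')[2]-124]; np.save('off.npy',off)
g=tcp_goal(off); mid=tilt(10,5).as_rotvec()
print(go([440,-60,330],mid,220,0))
print(go(g-70*a+[0,0,60],rv_goal,200,0),np.round(ctrl.get_joint_pos(),2))
print(go(g-40*a,rv_goal,120,0),ctrl.get_contact_force())
print(go(g,rv_goal,60,2),g,ctrl.get_contact_force(),ctrl.get_finger_gap())
ctrl.wait(.3); montage('fin1',off); print(ctrl.get_clock())
E
```

```text
[440.23766596 -60.60650831 329.65712939]
[493.98303704 220.43127999 226.40199645] [ 0.38 -0.29  1.71 -0.1   1.27 -1.34]
[520.38244946 225.13510272 179.40988511] [-0.95920037 -1.14448556 -0.58820918]
[555.08903714 231.07323116 196.31870003] [555.5067198  231.16502293 196.79928337] [ 0.87608012  0.75500148 -1.01543354] 27.20175980276667
face err (lens axes) [-0.44  0.   -0.16] rot err deg [-0. -0.  0.]
37.45
```

View pics/fin1.png

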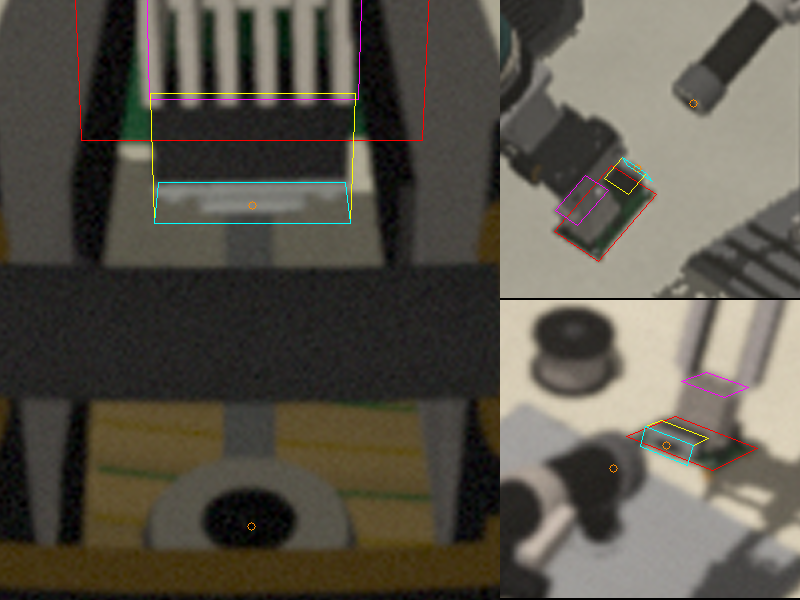

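The montage shows the connector face on its prediction (wrist view rows 182–220, columns 155–350), level with the lens hole at (250,520). The side and scene overlays also agree, so the board is at the focus and held firmly. Handing in.

```bash
python3 - <<'E'
from h import *
ctrl.wait(.5); print(ctrl.get_position(),np.abs(ctrl.get_joint_velocities()).max(),ctrl.get_finger_gap()); print(ctrl.close_job())
E
```

```text
[555.20647554 231.09507911 196.47304991] 0.001560656631975319 27.41315959510355
the job is handed in; nothing more can be done
None
```

The lid lies flat, knob up, on a clear spot of the bench, and the job was handed in (about 38 s of the 67 s) with the board gripped by its heat sink and held still, its connector squarely facing the lens on the axis, within about 0.5 mm of the 75 mm point by my own measurement (not an official result).

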